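# Put the glazed game balls away in their canisters

### The arm

A 6-joint arm with a two-finger parallel gripper is mounted at the origin on the work surface. World frame = base frame: x ahead of the robot, y to its left, z up, the work surface at z = 0. Lengths are in mm, angles in rad, forces in N, time in s.
With the tool pointing down it reaches from about 400 to 925 mm from the base axis. Payload 12.5 kg.
Tool frame: the origin (TCP) lies midway between the tips of the shut fingers; the grasp point (between the pads) lies 19 mm behind it; z points along the fingers, y is the line along which they close (so a half turn about z gives the same grasp; the last joint's range is limited). The gripper opens to 95 mm and grips with 3 to 60 N. Pads are 20 mm wide; open, the fingers measure 119 mm over their backs; the gripper's body (75 mm by 180 mm) begins 59 mm behind the grasp point.
Start: joints at [-1.233, 0.491, 1.559, -0, 1.092, -0.106], TCP at [268.383, -564.462, 214.661] pointing down, gripper open.
Joint ranges: [-3.1, 3.1], [-0.84, 2.19], [0.05, 2.79], [-1.13, 4.28], [0.06, 2.93], [-2.69, 2.69]. Speed limits (rad/s): [2.22, 2.22, 2.79, 3.14, 3.14, 3.14].

### API

Orientations are given as [roll, pitch, yaw] about the fixed x, y, z axes, in that order (R = Rz(yaw) Ry(pitch) Rx(roll)).
In Python, from cell import env gives the robot as it stands.
- The arm moves only by the tool carry_out, never from a script. Its argument "series" is a list of rows, each a list of 4 numbers: the shift along the world's x, y, z normalised to -1 to 1, where 1 is 5 cm, then the turn about the world's z normalised to -1 to 1, where 1 is 6 degrees. In form: [[x, y, z, turn], ...]. A call has exactly 5 rows; each row shifts and turns the commanded pose from where the row before left it; what a row does not reach is not made up. A row lasts 1/10 s, in which the tool goes at most 50 mm and 8.59 degrees, less where a joint would pass 70% of its speed; a pose out of reach is approached as far as the arm can. A call with a number of a shift or a turn outside -1 to 1 is refused whole. A call with a gripper value outside its range is refused whole. "fingers" is the closure, from -1 (fully open) to 1 (shut), set as the call begins (left out, the last holds). The fingers move at their own pace and stop on an object; the grip force is fixed at half the most. Time passes only in rows, so rows that do not move let the fingers close, or fill a call up. It gives the time, the measured TCP pose, the force, the opening and the grip force at its end, in the units of the state.
- env.state(): the state, without advancing time (a new reading comes with each control period).
- env.read_camera(name): name is "scene" or "top" or "wrist"; returns the picture (420x560x3 uint8, red, green, blue); there is no depth.
- env.calibration(name): a dict with "K" (3x3 intrinsics, pixels), "dist" ([k1, k2, p1, p2, k3] as OpenCV has them; the pictures are not rectified), "pose" (4x4, takes a point from camera to world coordinates). Camera axes: x right, y down, z forward; pixel columns grow to the right and rows downward; lengths in mm; the calibration is good to about 2 mm. A picture is of the moment at which its call begins: read the wrist's pose just before it. calibration takes no time and is no camera call; for the wrist camera it gives the pose at the moment of the call.
- env.job_done(): hands the job in; it is judged then, once.
Trained networks look in the newest picture that a camera, given by its name, has taken for a name from the list of things; names that differ only in an ending like _2 or _b are one class to them, and where a whole thing is asked for, a point or a joint stands for the part that bears it (a point fixed in the world has none). Each returns a list of dicts, best first, with "conf" (0 to 1); they miss things now and then, are a little off and sometimes report something else, mostly with a low value. They report only what shows in the picture. A call takes as long as a camera call. They do not tell look-alikes from the thing itself.
- env.look_for(camera, label): "position" ([row, column] as shares, 0 to 1, of the picture: columns of its width, rows of its height, amid what is visible of it).
The state is a dict: "t": time; "joints": joint angles; "qvel": joint speeds; "tau": joint torques, N m; "eef_pos": TCP position; "tcp_rot": TCP orientation; "ft_force": force on the tool from outside, world axes, zero at the start; "moment": the same for the moment, N m; "opening": opening from 0.0 (shut) to 1.0 (fully open); "grip_force": force on a finger pad.
Only numpy, scipy, OpenCV 4.12 (cv2) and the standard library are available. Lean on these libraries where they do the work, as an engineer would, in place of code of your own. Each camera call takes 0.05 s, during which the arm holds its last target. There are 200 camera calls.

### The job

Pull the tray with the brass knob fully out from under the cedar shelf, then lower the red ball gently into the red-rimmed canister and the blue ball gently into the blue-rimmed one, setting each down on the canister's floor rather than dropping it or knocking it on the canister, in either order. Then push the tray back fully home with both canisters upright in their pockets. Leave the black rook alone and do not press the buzzer.

Things in the scene. Friction and masses are not known exactly. Their poses are not given: they have to be found in the camera images.
- bay: low cedar shelf bay fixed on the ledge, open at front and back: overhanging board 150 deep (x), 400 wide (y), underside 102, top 117 above the ledge (stored goods on its rear part, to 170), on two side panels 18 thick at y = +-191. Origin on the ledge under the middle of the board's front edge; own +x points in under the board, away from the robot; the tray comes out along -x
- tray (a joint): travel of the pine pull-out tray along the bay's -x, m: 0 = fully home under the board, 0.15 = fully out at its stop. It stays where left (about 1.5 N friction). The tray is 124 (x) x 339 (y), floor top 10 above the ledge, with two side-by-side pockets with 22-high rims; home, its middle is at bay x = +62 mm, out, at -88 mm
- tray_knob (a point): point on the tray's upright brass knob at which to grip it: a round post 24 in diameter on the tray's front tongue (tongue top 10 above the ledge), axis vertical, post top 98 above the ledge; this point is on the axis 82 above the ledge, 130 mm in front (bay -x) of the tray's middle and 68 mm out in front of the board's edge when the tray is home
- canister_red: loose open clear plastic canister, rectangular, with a red band round its rim, 180 g, standing in one of the two tray pockets (2 mm play). Outside 110 (x) x 158 (y), 80 high, wall 4; inside 102 x 150, floor 4 thick, 76 deep. Origin at the centre of its underside (10 above the ledge), z up, axes as the bay's; rim 90 above the ledge. Starts under the overhang
- canister_blue: the same canister with a blue rim band, in the other pocket
- ball_red_center (a point): centre of the red glazed ball, 42 in diameter, about 90 g, resting on a small cork ring (outside diameter 32, 8 high) on the ledge, on the left or the right of the bay; centre about 25 above the ledge
- ball_red: the same red ball; this origin is a point on its surface that turns with it: use ball_red_center
- ball_blue_center (a point): centre of the blue glazed ball, same size, on the other cork ring
- ball_blue: the same blue ball; this origin is a point on its surface that turns with it: use ball_blue_center
- rook: bystander: loose black ceramic rook, 40 in diameter at the foot, 76 tall, origin at the centre of its underside
- buzzer (a joint): bystander: travel of the round yellow press button (40 in diameter) of the steel buzzer, m, 0 = not pressed, 0.006 = fully down
- buzzer_top (a point): centre of the top of the buzzer's button
There are look-alikes about, which are no part of the job. Several things look just like the ball_blue: the one meant starts farthest to the robot's left.

How it is judged:
By the outcome, as a careful person would: the job done as asked, in the order asked, and still so for the second after the job is handed in, with the robot touching nothing.
It also fails if it takes over 72 s, if anything falls off the work surface, if the arm or the gripper's body presses on something with over 40 N, if the wrist force passes 120 N, or if a joint passes its speed limit or range.

## Working session

There is one attempt and no reset: what is moved stays moved. The work goes in short steps, Python scripts to look and compute and a tool call to move; the robot and the scene stay as the last step left them, time stands still between calls to the robot, and variables do not carry over. Pictures are saved under pics/ and viewed, at most 10 in all, crops included, and the job is handed in when it is done.

Besides the shell and the picture viewer there is one more tool, called after "Request:" as name([rows], argument=value, ...), one row to a line, values as JSON. carry_out: Moves the arm, as the interface text tells. Its arguments: {"type":"object","properties":{"series":{"type":"array","items":{"type":"array","items":{"type":"number","minimum":-1,"maximum":1}}},"fingers":{"type":"number"}},"required":["series"]}

```bash
mkdir -p pics; ls
cat > h.py <<'E'
import numpy as np,cv2
from cell import env
def ray(cam,rc):
    c=env.calibration(cam);K=np.array(c["K"]);d=np.array(c["dist"]);P=np.array(c["pose"])
    uv=np.array([[[rc[1],rc[0]]]],float)
    n=cv2.undistortPoints(uv,K,d)[0,0]
    return P[:3,3],P[:3,:3]@np.array([n[0],n[1],1])
def atz(cam,rc,z):
    o,d=ray(cam,rc);return (o+d*(z-o[2])/d[2]).round(1)
def proj(cam,p):
    c=env.calibration(cam);P=np.linalg.inv(np.array(c["pose"]))
    q=cv2.projectPoints(np.array(p,float).reshape(-1,1,3),cv2.Rodrigues(P[:3,:3])[0],P[:3,3],np.array(c["K"]),np.array(c["dist"]))[0]
    return q.reshape(-1,2)[:,::-1].round(1)
def save(cam,name):
    im=env.read_camera(cam);cv2.imwrite("pics/"+name+".png",im[:,:,::-1]);return im
E
python3 - <<'E'
from h import *
save("top","top0");save("scene","scene0")
z={"tray_knob":82,"canister_red":90,"canister_blue":90,"ball_red_center":25,"ball_blue_center":25,"rook":40,"buzzer_top":30,"bay":117}
for n,h in z.items():
  for cam in("top","scene"):
    for r in env.look_for(cam,n)[:5]:
        rc=(r["position"][0]*420,r["position"][1]*560);print(n,cam,round(r["conf"],2),np.round(rc),atz(cam,rc,h))
print(env.state())
E
```

```text
pics
tray_knob top 0.76 [167. 283.] [641.9 -37.3  82. ]
tray_knob scene 0.88 [299. 226.] [823.9  52.8  82. ]
canister_red top 0.67 [151. 314.] [ 677.7 -114.4   90. ]
canister_red scene 0.95 [271. 186.] [825.6 -51.7  90. ]
canister_blue top 0.9 [160. 252.] [659.3  36.3  90. ]
canister_blue scene 0.97 [305. 244.] [817.4  94.7  90. ]
ball_red_center top 0.53 [256. 130.] [438.1 352.9  25. ]
ball_red_center scene 0.64 [273. 450.] [438.6 355.4  25. ]
ball_blue_center top 0.74 [253. 430.] [ 430.1 -400.    25. ]
ball_blue_center top 0.74 [291. 425.] [ 335.5 -378.8   25. ]
ball_blue_center top 0.58 [243. 394.] [ 457.1 -310.4   25. ]
ball_blue_center top 0.58 [206. 431.] [ 548.5 -413.1   25. ]
ball_blue_center scene 0.68 [156. 208.] [ 431.9 -398.3   25. ]
ball_blue_center scene 0.66 [170. 226.] [ 451.6 -304.5   25. ]
ball_blue_center scene 0.49 [147. 228.] [ 354.5 -389.3   25. ]
ball_blue_center scene 0.45 [174. 176.] [ 557.1 -402.4   25. ]
ball_blue_center scene 0.44 [193. 172.] [ 621.8 -343.3   25. ]
rook top 0.55 [189. 155.] [605.5 289.9  40. ]
rook top 0.54 [128. 281.] [760.3 -36.1  40. ]

[... 334 characters left out ...]
.1 117. ]
{'t': 0.9, 'joints': array([-1.23258409e+00,  4.90893534e-01,  1.55890853e+00, -5.60006739e-05,
        1.09171278e+00, -1.05595832e-01]), 'qvel': array([ 9.32391004e-05,  6.79571868e-04, -1.10163613e-03,  1.88302126e-04,
        1.90830506e-03, -1.55235849e-03]), 'tau': array([ 9.64275068e-05, -6.12462974e+01, -2.58433843e+01,  6.92881504e-02,
        4.45200840e-02,  9.96783967e-06]), 'eef_pos': array([ 268.37692034, -564.45467472,  214.66202119]), 'tcp_rot': array([3.14152051e+00, 5.76230844e-05, 4.43833882e-01]), 'ft_force': array([ 0.05133736, -0.03900841, -0.53769948]), 'moment': array([ 0.01023081, -0.02157849,  0.01397027]), 'grip_force': 0.0, 'opening': 1.0025138787594876}
```

View pics/top0.png

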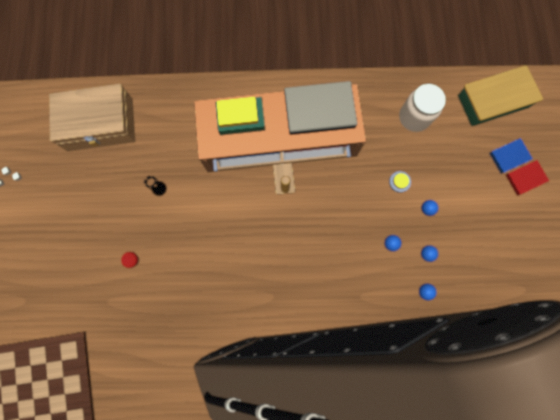

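View pics/scene0.png

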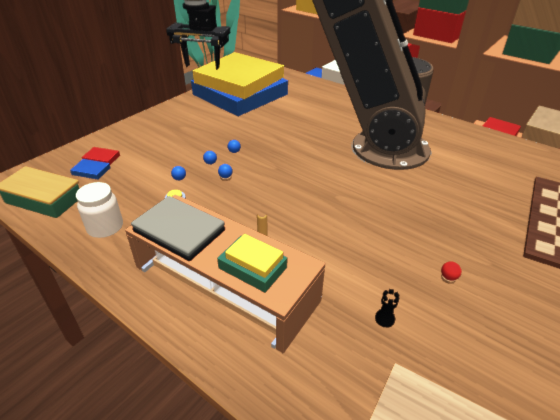

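The top view shows four blue candidates at (row, col) (208,430), (243,393), (253,430) and (292,428). The farthest to the robot's left (+y) is (243,393), which is the one with a cork ring in the scene view at (171,226). There is only one red ball, at (259,130). The brass knob is at (180,285), the rook at (188,157) and the buzzer at (181,401).

Run:
```python
from h import *
from scipy.optimize import least_squares
t=cv2.imread("pics/top0.png");s=cv2.imread("pics/scene0.png")
def tri(a,b):
    (o1,d1),(o2,d2)=ray("top",a),ray("scene",b)
    A=np.c_[d1,-d2];k=np.linalg.lstsq(A,o2-o1,rcond=None)[0]
    p,q=o1+d1*k[0],o2+d2*k[1];return ((p+q)/2).round(1),round(np.linalg.norm(p-q),1)
def blob(im,rc,col,w=14):
    r,c=rc;h=cv2.cvtColor(im,cv2.COLOR_BGR2HSV)[r-w:r+w,c-w:c+w]
    H,S,V=h[...,0].astype(int),h[...,1],h[...,2]
    m=((abs(H-115)<15) if col=="b" else ((H<6)|(H>172)))&(S>140)&(V>50)
    n,l,st,ce=cv2.connectedComponentsWithStats(m.astype(np.uint8))
    i=1+np.argmax(st[1:,4]);x0,y0,ww,hh,a=st[i];return (y0+hh/2-.5+r-w,x0+ww/2-.5+c-w),a
for n,a,b,col in(("blue",(243,393),(171,226),"b"),("red",(259,130),(271,451),"r")):
    A,B=blob(t,a,col),blob(s,b,col);print(n,A,B,tri(A[0],B[0]),atz("top",A[0],25),atz("scene",B[0],25))
def up(im,r0,r1,c0,c1,k):return cv2.resize(im[r0:r1,c0:c1],None,fx=k,fy=k,interpolation=cv2.INTER_CUBIC)
a=up(t,75,205,185,375,4);cv2.imwrite("pics/bayc.png",a)
b=up(t,160,310,370,450,3);c=up(s,130,250,150,290,3)
o=np.zeros((460,680,3),np.uint8);o[:450,:240]=b;o[:360,250:670]=c;cv2.imwrite("pics/ballc.png",o)
```

```text
blue ((np.float64(242.5), np.float64(393.0)), np.int32(168)) ((np.float64(170.0), np.float64(225.0)), np.int32(133)) (array([ 456.3, -306.2,   26.6]), np.float64(3.4)) [ 457.4 -308.1   25. ] [ 454.2 -306.1   25. ]
red ((np.float64(259.5), np.float64(129.5)), np.int32(195)) ((np.float64(270.5), np.float64(451.0)), np.int32(285)) (array([429.4, 354.3,  23.5]), np.float64(2.0)) [429.6 352.8  25. ] [430.2 355.3  25. ]
```

View pics/bayc.png

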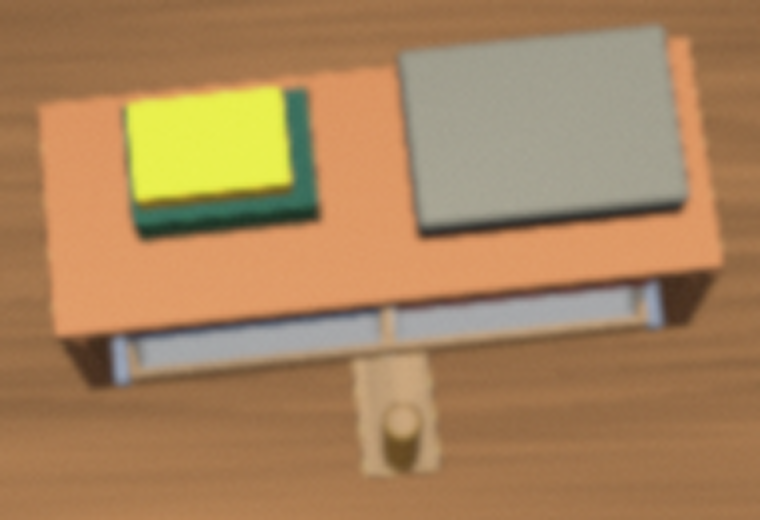

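View pics/ballc.png

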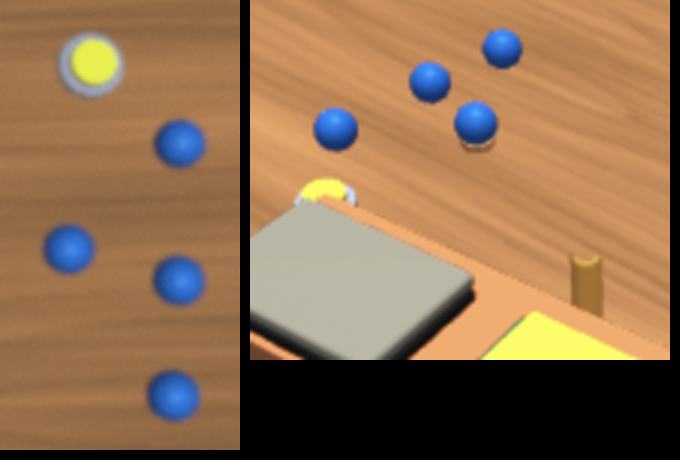

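The crops confirm that only the chosen blue ball (243,393) sits on a cork ring. The bay's board corners and the knob top (about row 179, col 286) are clear.

Run:
```python
from h import *
from scipy.optimize import least_squares
f=lambda u,v:(75+(v-1.5)/4,185+(u-1.5)/4)
C=[f(55,335),f(720,268),f(38,105),f(688,38)]
for c in C: print(atz("top",c,117))
L=np.array([[0,200],[0,-200],[150,200],[150,-200]],float)
def W(p,x,y,z):
    c,s=np.cos(p[2]),np.sin(p[2]);return [p[0]+c*x-s*y,p[1]+s*x+c*y,z]
r=least_squares(lambda p:(proj("top",[W(p,x,y,117) for x,y in L])-np.array(C)).ravel(),[690,-30,0],diff_step=1e-3)
p=r.x;print(p,r.fun.round(1))
k=f(403,417);print("knobtop",k,atz("top",k,98),"pred",W(p,-68,0,98))
sk=(130+257/3,150+(586-250)/3);print("scene knobtop",sk,atz("scene",sk,98))
print("proj scene corners",proj("scene",[W(p,x,y,117) for x,y in L]).tolist())
import math
for n,x,y in(("knob home",-68,0),("knob out",-218,0),("canL",-88,85),("canR",-88,-85)):print(n,np.round(W(p,x,y,0),1))
```

```text
[658.8 162.5 117. ]
[ 689.9 -232.3  117. ]
[805.5 175.2 117. ]
[ 838.2 -222.5  117. ]
[673.30699836 -30.           0.        ] [-5.8 -3.1  6.7 -0.5 -6.8  2.3  5.6  3.5]
knobtop (178.875, 285.375) [608.4 -42.3  98. ] pred [np.float64(605.3069983561195), np.float64(-30.00000000000012), 98]
scene knobtop (215.66666666666669, 262.0) [610.  -35.3  98. ]
proj scene corners [[268.0, 323.2], [190.0, 181.2], [319.9, 274.6], [223.1, 128.1]]
knob home [605.3 -30.    0. ]
knob out [455.3 -30.    0. ]
canL [585.3  55.    0. ]
canR [ 585.3 -115.     0. ]
```

Request:
carry_out([
  [0.45, 0.7, 0, -0.7],
  [0.45, 0.7, 0, -0.7],
  [0.45, 0.7, 0, -0.7],
  [0.45, 0.7, 0, -0.7],
  [0.45, 0.7, 0, -0.7],
], fingers=-1)

```text
t: 1.4
eef_pos: [381.5, -388.1, 214.8]
tcp_rot: [3.141, -0.0, 0.074]
ft_force: [1.2, -0.6, 0.2]
opening: 0.997
grip_force: 0.0
```

Request:
carry_out([
  [0.45, 0.7, 0, 0],
  [0.45, 0.7, 0, 0],
  [0.45, 0.7, 0, 0],
  [0.45, 0.7, 0, 0],
  [0.45, 0.7, 0, 0],
])

```text
t: 1.9
eef_pos: [494.1, -212.9, 214.8]
tcp_rot: [3.141, -0.0, 0.077]
ft_force: [-0.1, -0.4, -0.1]
opening: 1.001
grip_force: 0.0
```

Request:
carry_out([
  [0.45, 0.7, 0, 0],
  [0.45, 0.7, 0, 0],
  [0.45, 0.7, 0, 0],
  [0.4, 0.6, 0, 0],
  [0, 0, 0, 0],
])

```text
t: 2.4
eef_pos: [582.5, -76.2, 214.5]
tcp_rot: [-3.141, -0.001, 0.081]
ft_force: [-0.9, 0.5, 0.3]
opening: 1.002
grip_force: 0.0
```

Run:
```python
from h import *
save("wrist","w1")
for n in("tray_knob","canister_red","canister_blue"):
    for r in env.look_for("wrist",n)[:2]:
        rc=(r["position"][0]*420,r["position"][1]*560);print(n,round(r["conf"],2),np.round(rc),atz("wrist",rc,90))
print(proj("wrist",[[607.5,-41,98]]))
```

```text
tray_knob 0.92 [126. 258.] [652.9 -49.2  90. ]
canister_red 0.56 [137.   4.] [625.7 197.4  90. ]
[[174.1 244.2]]
```

View pics/w1.png

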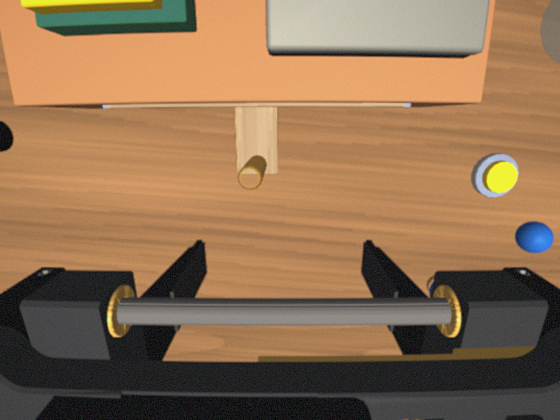

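The wrist view shows the knob top at (row 177, col 250) and the board's front corners at about (104,14) and (102,482).

Run:
```python
from h import *
print(atz("wrist",(177,250.5),98),atz("wrist",(105,14),117),atz("wrist",(102,482),117))
```

```text
[605.2 -47.1  98. ] [656.8 158.3 117. ] [ 689.  -240.1  117. ]
```

Request:
carry_out([
  [0.24, 0.31, 0, 0],
  [0.23, 0.31, 0, 0],
  [0, 0, -0.6, 0],
  [0, 0, -0.8, 0],
  [0, 0, -0.8, 0],
])

```text
t: 3.1
eef_pos: [604.7, -48.6, 103.9]
tcp_rot: [3.141, -0.001, 0.077]
ft_force: [0.7, -0.7, -0.5]
opening: 0.998
grip_force: 0.0
```

Request:
carry_out([
  [0, 0, -0.5, 0],
  [0, 0, -0.33, 0],
  [0, 0, 0, 0],
  [0, 0, 0, 0],
  [0, 0, 0, 0],
])

```text
t: 3.6
eef_pos: [605.0, -48.7, 64.4]
tcp_rot: [3.141, -0.002, 0.077]
ft_force: [0.5, -0.1, -0.3]
opening: 1.001
grip_force: 0.0
```

Request:
carry_out([
  [0, 0, 0, 0],
  [0, 0, 0, 0],
  [0, 0, 0, 0],
  [0, 0, 0, 0],
  [0, 0, 0, 0],
], fingers=1)

```text
t: 4.1
eef_pos: [604.4, -48.5, 63.3]
tcp_rot: [3.141, -0.0, 0.077]
ft_force: [-0.0, -0.2, 0.4]
opening: 0.638
grip_force: 0.0
```

Request:
carry_out([
  [0, 0, 0, 0],
  [0, 0, 0, 0],
  [0, 0, 0, 0],
  [0, 0, 0, 0],
  [0, 0, 0, 0],
])

```text
t: 4.6
eef_pos: [602.6, -42.1, 63.0]
tcp_rot: [-3.133, 0.004, 0.076]
ft_force: [-3.8, 41.0, 6.2]
opening: 0.249
grip_force: 30.0
```

Request:
carry_out([
  [0, 0, 0, 0],
  [0, 0, 0, 0],
  [0, 0, 0, 0],
  [0, 0, 0, 0],
  [0, 0, 0, 0],
])

```text
t: 5.1
eef_pos: [602.6, -42.2, 62.9]
tcp_rot: [-3.134, 0.004, 0.077]
ft_force: [-3.8, 43.4, 6.6]
opening: 0.246
grip_force: 30.0
```

Request:
carry_out([
  [0, 0.07, 0, 0],
  [0, 0.06, 0, 0],
  [0, 0, 0, 0],
  [0, 0, 0, 0],
  [0, 0, 0, 0],
])

```text
t: 5.6
eef_pos: [603.8, -41.8, 63.0]
tcp_rot: [-3.141, 0.001, 0.077]
ft_force: [-4.4, 4.0, 2.1]
opening: 0.247
grip_force: 30.0
```

Request:
carry_out([
  [-0.15, -0.012, 0, 0],
  [-0.3, -0.024, 0, 0],
  [-0.3, -0.024, 0, 0],
  [-0.3, -0.024, 0, 0],
  [-0.3, -0.024, 0, 0],
])

```text
t: 6.1
eef_pos: [536.8, -47.3, 63.0]
tcp_rot: [-3.142, -0.001, 0.077]
ft_force: [2.9, 3.7, -4.8]
opening: 0.248
grip_force: 30.0
```

Request:
carry_out([
  [-0.3, -0.024, 0, 0],
  [-0.3, -0.024, 0, 0],
  [-0.3, -0.024, 0, 0],
  [-0.3, -0.024, 0, 0],
  [-0.25, -0.02, 0, 0],
])

```text
t: 6.6
eef_pos: [464.0, -53.4, 63.0]
tcp_rot: [3.141, -0.001, 0.077]
ft_force: [3.0, 2.2, -8.0]
opening: 0.246
grip_force: 30.0
```

Request:
carry_out([
  [-0.1, -0.008, 0, 0],
  [-0.08, -0.006, 0, 0],
  [-0.06, -0.005, 0, 0],
  [0, 0, 0, 0],
  [0, 0, 0, 0],
])

```text
t: 7.1
eef_pos: [454.2, -54.2, 63.1]
tcp_rot: [3.141, -0.003, 0.077]
ft_force: [8.2, 5.0, -13.2]
opening: 0.248
grip_force: 30.0
```

Request:
carry_out([
  [-0.05, -0.004, 0, 0],
  [-0.03, -0.002, 0, 0],
  [0, 0, 0, 0],
  [0, 0, 0, 0],
  [0, 0, 0, 0],
])

```text
t: 7.6
eef_pos: [453.2, -54.4, 63.4]
tcp_rot: [3.14, -0.009, 0.077]
ft_force: [24.1, 14.6, -20.7]
opening: 0.247
grip_force: 30.0
```

Request:
carry_out([
  [0.05, 0.004, 0, 0],
  [0, 0.04, 0.1, 0],
  [0, 0, 0, 0],
  [0, 0, 0, 0],
  [0, 0, 0, 0],
])

```text
t: 8.1
eef_pos: [452.5, -54.1, 67.6]
tcp_rot: [3.139, -0.002, 0.078]
ft_force: [4.6, -18.4, -24.7]
opening: 0.249
grip_force: 30.0
```

Request:
carry_out([
  [0, 0, 0, 0],
  [0, 0, 0, 0],
  [0, 0, 0, 0],
  [0, 0, 0, 0],
  [0, 0, 0, 0],
], fingers=-1)

```text
t: 8.6
eef_pos: [451.0, -52.1, 68.3]
tcp_rot: [3.141, -0.0, 0.078]
ft_force: [0.1, -1.0, -0.1]
opening: 0.611
grip_force: 0.0
```

Request:
carry_out([
  [0, 0, 0.2, 0],
  [0, 0, 0.5, 0],
  [0, 0, 0.8, 0],
  [0, 0, 0.8, 0],
  [0, 0, 0.8, 0],
])

```text
t: 9.1
eef_pos: [450.4, -52.0, 225.6]
tcp_rot: [3.141, -0.0, 0.077]
ft_force: [-0.2, 0.6, -0.4]
opening: 0.988
grip_force: 0.0
```

Request:
carry_out([
  [0.2, 0, 0.6, 0],
  [0, 0, 0.3, 0],
  [0, 0, 0, 0],
  [0, 0, 0, 0],
  [0, 0, 0, 0],
])

```text
t: 9.6
eef_pos: [460.3, -52.1, 267.3]
tcp_rot: [-3.141, 0.002, 0.077]
ft_force: [0.7, -0.2, -0.7]
opening: 1.008
grip_force: 0.0
```

Request:
carry_out([
  [-0.06, 0.5, 0, 0],
  [-0.06, 0.85, 0, 0],
  [-0.06, 0.85, 0, 0],
  [-0.06, 0.85, 0, 0],
  [-0.06, 0.85, 0, 0],
])

```text
t: 10.1
eef_pos: [445.1, 144.3, 267.2]
tcp_rot: [3.141, 0.002, 0.077]
ft_force: [0.5, -0.3, -0.3]
opening: 0.999
grip_force: 0.0
```

Request:
carry_out([
  [-0.06, 0.85, -0.4, 0],
  [-0.06, 0.85, -0.5, 0],
  [-0.06, 0.85, -0.5, 0],
  [-0.06, 0.85, -0.5, 0],
  [-0.06, 0.5, -0.3, 0],
])

```text
t: 10.6
eef_pos: [429.4, 339.8, 155.1]
tcp_rot: [3.14, 0.003, 0.079]
ft_force: [0.7, 0.0, -0.3]
opening: 1.0
grip_force: 0.0
```

Request:
carry_out([
  [0, 0.32, -0.5, 0],
  [0, 0, -0.3, 0],
  [0, 0, 0, 0],
  [0, 0, 0, 0],
  [0, 0, 0, 0],
])

```text
t: 11.1
eef_pos: [431.2, 353.6, 118.8]
tcp_rot: [-3.141, -0.001, 0.077]
ft_force: [-0.2, 0.4, -0.4]
opening: 1.001
grip_force: 0.0
```

Run:
```python
from h import *
print(env.state()["eef_pos"].round(1))
im=save("wrist","w2");t=save("top","top2")
h=cv2.cvtColor(im,cv2.COLOR_RGB2HSV).astype(int)
m=(((h[...,0]<6)|(h[...,0]>172))&(h[...,1]>150)&(h[...,2]>50)).astype(np.uint8)
n,l,st,ce=cv2.connectedComponentsWithStats(m)
for i in range(1,n):
    if st[i,4]>150:
        rc=(st[i,1]+st[i,3]/2-.5,st[i,0]+st[i,2]/2-.5);print(st[i],rc,atz("wrist",rc,25))
cv2.imwrite("pics/mix.png",np.hstack([cv2.resize(t[60:220,170:390],None,fx=2.2,fy=2.2,interpolation=cv2.INTER_CUBIC)[:350,:480],cv2.resize(im,(320,240))[:, :].repeat(1,0) if 0 else np.vstack([cv2.resize(im,(310,233)),np.zeros((117,310,3),np.uint8)])])[:,:,::-1])
```

```text
[431.2 353.6 118.8]
[ 262  191   45   45 1603] (np.float64(213.0), np.float64(284.0)) [430.1 352.8  25. ]
```

View pics/mix.png

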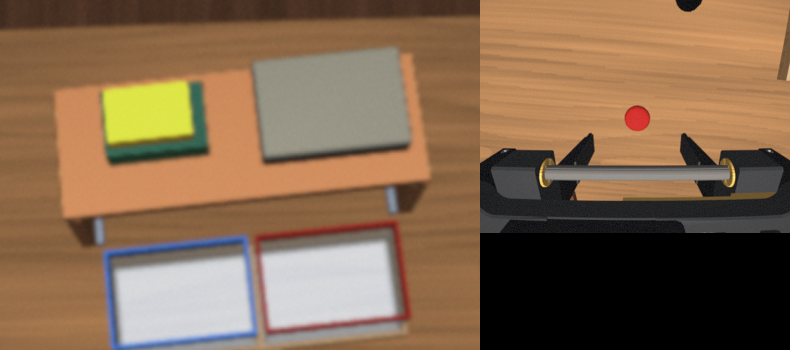

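The picture shows the tray out: the blue-rimmed canister on the left, the red-rimmed one on the right, and the red ball centred in the wrist view.

Run:
```python
from h import *
h=cv2.cvtColor(cv2.imread("pics/top2.png"),cv2.COLOR_BGR2HSV).astype(int);H,S=h[...,0],h[...,1]
for n,mm in(("red",((H<6)|(H>172))&(S>110)),("blue",(abs(H-113)<13)&(S>100))):
    mm=mm.copy();mm[:145]=0;mm[235:]=0;mm[:,:200]=0;mm[:,375:]=0
    q=np.argwhere(mm)[:,::-1].astype(np.float32)
    w=np.array([atz("top",(v,u),90)[:2] for u,v in q],np.float32)
    print(n,len(q),cv2.minAreaRect(w))
```

```text
red 312 ((592.625, -125.66606140136719), (110.91061401367188, 157.9558868408203), 4.318014144897461)
blue 366 ((578.546875, 40.20818328857422), (110.72862243652344, 155.50218200683594), 4.82074499130249)
```

Request:
carry_out([
  [-0.02, 0, -0.3, 0],
  [0, 0, -0.6, 0],
  [0, 0, -0.6, 0],
  [0, 0, -0.4, 0],
  [0, 0, -0.2, 0],
])

```text
t: 11.7
eef_pos: [429.7, 353.4, 12.2]
tcp_rot: [3.141, 0.001, 0.077]
ft_force: [-0.1, -0.9, 1.0]
opening: 0.997
grip_force: 0.0
```

Request:
carry_out([
  [0, 0, -0.07, 0],
  [0, 0, 0, 0],
  [0, 0, 0, 0],
  [0, 0, 0, 0],
  [0, 0, 0, 0],
])

```text
t: 12.2
eef_pos: [430.1, 353.9, 10.3]
tcp_rot: [-3.141, -0.001, 0.077]
ft_force: [0.9, 0.8, 0.7]
opening: 1.001
grip_force: 0.0
```

Request:
carry_out([
  [0, 0, 0, 0],
  [0, 0, 0, 0],
  [0, 0, 0, 0],
  [0, 0, 0, 0],
  [0, 0, 0, 0],
], fingers=1)

```text
t: 12.7
eef_pos: [429.9, 353.8, 9.6]
tcp_rot: [3.141, 0.0, 0.077]
ft_force: [1.1, 0.1, 0.2]
opening: 0.639
grip_force: 0.0
```

Request:
carry_out([
  [0, 0, 0, 0],
  [0, 0, 0, 0],
  [0, 0, 0, 0],
  [0, 0, 0, 0],
  [0, 0, 0, 0],
])

```text
t: 13.2
eef_pos: [429.9, 353.8, 9.7]
tcp_rot: [3.141, 0.0, 0.077]
ft_force: [0.8, -0.5, 1.4]
opening: 0.429
grip_force: 30.0
```

Request:
carry_out([
  [0, 0, 0.2, 0],
  [0, 0, 0.6, 0],
  [0, 0, 0.9, 0],
  [0, 0, 0.9, 0],
  [0, 0, 0.6, 0],
])

```text
t: 13.7
eef_pos: [430.1, 354.1, 173.3]
tcp_rot: [-3.14, -0.003, 0.077]
ft_force: [-0.4, 1.4, -1.5]
opening: 0.431
grip_force: 30.0
```

Request:
carry_out([
  [0.14, -0.4, 0.2, 0],
  [0.27, -0.8, 0.2, 0],
  [0.27, -0.8, 0, 0],
  [0.27, -0.8, 0, 0],
  [0.27, -0.8, 0, 0],
])

```text
t: 14.2
eef_pos: [491.0, 172.3, 190.5]
tcp_rot: [-3.141, -0.001, 0.078]
ft_force: [0.7, -0.4, -0.3]
opening: 0.428
grip_force: 30.0
```

Request:
carry_out([
  [0.27, -0.8, 0, 0],
  [0.27, -0.8, 0, 0],
  [0.27, -0.8, 0, 0],
  [0.27, -0.8, 0, 0],
  [0.27, -0.8, 0, 0],
])

```text
t: 14.7
eef_pos: [558.5, -27.9, 190.4]
tcp_rot: [3.141, -0.0, 0.077]
ft_force: [1.0, 0.7, -0.7]
opening: 0.429
grip_force: 30.0
```

Request:
carry_out([
  [0.27, -0.8, 0, 0],
  [0.27, -0.8, 0, 0],
  [0.13, -0.4, 0, 0],
  [0, 0, 0, 0],
  [0, 0, 0, 0],
])

```text
t: 15.2
eef_pos: [591.4, -125.7, 189.7]
tcp_rot: [-3.141, 0.001, 0.077]
ft_force: [-0.4, -0.4, -0.3]
opening: 0.428
grip_force: 30.0
```

Request:
carry_out([
  [0, 0, -0.4, 0],
  [0, 0, -0.7, 0],
  [0, 0, -0.7, 0],
  [0, 0, -0.7, 0],
  [0, 0, -0.4, 0],
])

```text
t: 15.7
eef_pos: [590.6, -124.1, 42.6]
tcp_rot: [-3.14, 0.003, 0.079]
ft_force: [0.4, -0.2, -0.9]
opening: 0.431
grip_force: 30.0
```

Request:
carry_out([
  [0, 0, -0.2, 0],
  [0, 0, -0.1, 0],
  [0, 0, -0.06, 0],
  [0, 0, 0, 0],
  [0, 0, 0, 0],
])

```text
t: 16.2
eef_pos: [592.3, -126.3, 27.6]
tcp_rot: [3.141, -0.001, 0.077]
ft_force: [-0.9, 0.2, -1.5]
opening: 0.43
grip_force: 30.0
```

Request:
carry_out([
  [0, 0, -0.05, 0],
  [0, 0, -0.04, 0],
  [0, 0, -0.02, 0],
  [0, 0, 0, 0],
  [0, 0, 0, 0],
])

```text
t: 16.7
eef_pos: [591.9, -126.2, 21.1]
tcp_rot: [3.142, 0.0, 0.077]
ft_force: [-0.5, -0.4, -1.3]
opening: 0.428
grip_force: 30.0
```

Request:
carry_out([
  [0, 0, -0.015, 0],
  [0, 0, -0.01, 0],
  [0, 0, 0, 0],
  [0, 0, 0, 0],
  [0, 0, 0, 0],
])

```text
t: 17.2
eef_pos: [591.9, -126.2, 19.9]
tcp_rot: [3.142, 0.0, 0.077]
ft_force: [-0.9, -0.3, -0.7]
opening: 0.429
grip_force: 30.0
```

Request:
carry_out([
  [0, 0, -0.02, 0],
  [0, 0, 0, 0],
  [0, 0, 0, 0],
  [0, 0, 0, 0],
  [0, 0, 0, 0],
])

```text
t: 17.7
eef_pos: [592.2, -126.2, 19.4]
tcp_rot: [3.141, -0.001, 0.077]
ft_force: [-1.1, -0.1, 5.2]
opening: 0.429
grip_force: 30.0
```

Request:
carry_out([
  [0, 0, 0.01, 0],
  [0, 0, 0, 0],
  [0, 0, 0, 0],
  [0, 0, 0, 0],
  [0, 0, 0, 0],
], fingers=-0.3)

```text
t: 18.2
eef_pos: [591.9, -126.2, 19.3]
tcp_rot: [3.142, 0.0, 0.077]
ft_force: [-0.5, 0.9, 0.5]
opening: 0.646
grip_force: 0.0
```

Request:
carry_out([
  [0, 0, 0.1, 0],
  [0, 0, 0.4, 0],
  [0, 0, 0.7, 0],
  [0, 0, 0.8, 0],
  [0, 0, 0.8, 0],
])

```text
t: 18.7
eef_pos: [591.6, -126.1, 161.1]
tcp_rot: [-3.142, 0.0, 0.077]
ft_force: [0.4, 0.3, 1.0]
opening: 0.646
grip_force: 0.0
```

Run:
```python
from h import *
for r in env.look_for("wrist","ball_red_center")[:0]: pass
im=save("wrist","w3")
for r in env.look_for("wrist","ball_red_center")[:2]:
    rc=(r["position"][0]*420,r["position"][1]*560);print(r["conf"],rc,atz("wrist",rc,35))
```

```text
0.72 (203.406, 280.392) [ 591.5 -124.    35. ]
```

Request:
carry_out([
  [-0.3, -0.4, 0, 0],
  [-0.6, -0.8, 0, 0],
  [-0.6, -0.8, -0.2, 0],
  [-0.6, -0.8, -0.3, 0],
  [-0.6, -0.82, -0.3, 0],
], fingers=-0.5)

```text
t: 19.35
eef_pos: [458.7, -303.2, 119.7]
tcp_rot: [-3.141, 0.001, 0.078]
ft_force: [0.7, -0.8, 0.4]
opening: 0.746
grip_force: 0.0
```

Request:
carry_out([
  [0, 0, 0, 0],
  [0, 0, 0, 0],
  [0, 0, 0, 0],
  [0, 0, 0, 0],
  [0, 0, 0, 0],
])

```text
t: 19.85
eef_pos: [461.1, -301.5, 121.2]
tcp_rot: [3.141, -0.0, 0.079]
ft_force: [0.7, -0.0, -0.1]
opening: 0.75
grip_force: 0.0
```

Run:
```python
from h import *
im=save("wrist","w4")
h=cv2.cvtColor(im,cv2.COLOR_RGB2HSV).astype(int)
m=((abs(h[...,0]-115)<13)&(h[...,1]>150)&(h[...,2]>50)).astype(np.uint8)
n,l,st,ce=cv2.connectedComponentsWithStats(m)
for i in range(1,n):
    if st[i,4]>150:
        rc=(st[i,1]+st[i,3]/2-.5,st[i,0]+st[i,2]/2-.5);print(st[i],rc,atz("wrist",rc,25))
```

```text
[ 391  103   50   48 1850] (np.float64(126.5), np.float64(415.5)) [ 544.7 -407.7   25. ]
[ 267  195   44   44 1497] (np.float64(216.5), np.float64(288.5)) [ 456. -307.   25.]
[ 359  230   43   42 1320] (np.float64(250.5), np.float64(380.0)) [ 429.  -396.7   25. ]
[334 326  37  26 721] (np.float64(338.5), np.float64(352.0)) [ 326.7 -385.2   25. ]
```

Request:
carry_out([
  [-0.1, -0.11, -0.3, 0],
  [0, 0, -0.6, 0],
  [0, 0, -0.6, 0],
  [0, 0, -0.4, 0],
  [0, 0, -0.2, 0],
])

```text
t: 20.4
eef_pos: [455.3, -307.2, 14.6]
tcp_rot: [-3.14, 0.001, 0.078]
ft_force: [0.3, -0.1, 0.0]
opening: 0.749
grip_force: 0.0
```

Request:
carry_out([
  [0, 0, -0.12, 0],
  [0, 0, 0, 0],
  [0, 0, 0, 0],
  [0, 0, 0, 0],
  [0, 0, 0, 0],
])

```text
t: 20.9
eef_pos: [455.7, -308.2, 10.8]
tcp_rot: [3.141, -0.001, 0.077]
ft_force: [1.3, 0.4, 0.1]
opening: 0.751
grip_force: 0.0
```

Request:
carry_out([
  [0, 0, 0, 0],
  [0, 0, 0, 0],
  [0, 0, 0, 0],
  [0, 0, 0, 0],
  [0, 0, 0, 0],
], fingers=1)

```text
t: 21.4
eef_pos: [455.2, -307.5, 10.2]
tcp_rot: [-3.141, 0.001, 0.077]
ft_force: [-0.6, 4.0, 5.2]
opening: 0.428
grip_force: 30.0
```

Request:
carry_out([
  [0, 0, 0, 0],
  [0, 0, 0, 0],
  [0, 0, 0, 0],
  [0, 0, 0, 0],
  [0, 0, 0, 0],
])

```text
t: 21.9
eef_pos: [455.3, -307.5, 10.2]
tcp_rot: [-3.141, 0.0, 0.077]
ft_force: [-0.4, 2.9, 4.3]
opening: 0.426
grip_force: 30.0
```

Request:
carry_out([
  [0, 0, 0.2, 0],
  [0, 0, 0.6, 0],
  [0, 0, 0.9, 0],
  [0, 0, 0.9, 0],
  [0, 0, 0.6, 0],
])

```text
t: 22.4
eef_pos: [455.7, -308.3, 173.6]
tcp_rot: [3.139, -0.002, 0.077]
ft_force: [-0.4, 0.6, -0.5]
opening: 0.424
grip_force: 30.0
```

Request:
carry_out([
  [0.14, 0.4, 0.2, 0],
  [0.28, 0.8, 0.2, 0],
  [0.28, 0.8, 0, 0],
  [0.28, 0.8, 0, 0],
  [0.28, 0.8, 0, 0],
])

```text
t: 22.9
eef_pos: [518.7, -126.5, 190.8]
tcp_rot: [3.141, -0.001, 0.077]
ft_force: [0.1, 0.2, -0.6]
opening: 0.428
grip_force: 30.0
```

Request:
carry_out([
  [0.28, 0.8, 0, 0],
  [0.28, 0.8, 0, 0],
  [0.28, 0.8, 0, 0],
  [0.22, 0.6, 0, 0],
  [0.14, 0.35, 0, 0],
])

```text
t: 23.4
eef_pos: [578.8, 41.9, 190.6]
tcp_rot: [3.142, -0.0, 0.079]
ft_force: [-0.2, -0.1, -1.4]
opening: 0.43
grip_force: 30.0
```

Request:
carry_out([
  [0, 0, 0, 0],
  [0, 0, 0, 0],
  [0, 0, 0, 0],
  [0, 0, 0, 0],
  [0, 0, 0, 0],
])

```text
t: 23.9
eef_pos: [578.3, 38.8, 190.2]
tcp_rot: [3.141, -0.0, 0.076]
ft_force: [0.3, -0.4, -1.2]
opening: 0.428
grip_force: 30.0
```

Request:
carry_out([
  [0, 0.02, -0.4, 0],
  [0, 0, -0.7, 0],
  [0, 0, -0.7, 0],
  [0, 0, -0.7, 0],
  [0, 0, -0.4, 0],
])

```text
t: 24.4
eef_pos: [577.4, 40.1, 42.7]
tcp_rot: [-3.141, 0.003, 0.077]
ft_force: [-0.3, -0.9, -1.0]
opening: 0.429
grip_force: 30.0
```

Request:
carry_out([
  [0, 0, -0.2, 0],
  [0, 0, -0.1, 0],
  [0, 0, -0.08, 0],
  [0, 0, -0.04, 0],
  [0, 0, 0, 0],
])

```text
t: 24.9
eef_pos: [578.7, 40.5, 24.7]
tcp_rot: [3.141, -0.001, 0.077]
ft_force: [-0.0, -0.1, -0.1]
opening: 0.432
grip_force: 30.0
```

Request:
carry_out([
  [0, 0, -0.02, 0],
  [0, 0, 0, 0],
  [0, 0, 0, 0],
  [0, 0, 0, 0],
  [0, 0, 0, 0],
])

```text
t: 25.4
eef_pos: [578.4, 40.6, 23.1]
tcp_rot: [3.141, -0.0, 0.077]
ft_force: [0.0, 0.8, -1.1]
opening: 0.429
grip_force: 30.0
```

Request:
carry_out([
  [0, 0, -0.03, 0],
  [0, 0, -0.02, 0],
  [0, 0, 0, 0],
  [0, 0, 0, 0],
  [0, 0, 0, 0],
])

```text
t: 25.9
eef_pos: [578.4, 40.5, 20.6]
tcp_rot: [3.141, -0.0, 0.077]
ft_force: [-0.6, 0.8, 0.2]
opening: 0.43
grip_force: 30.0
```

Request:
carry_out([
  [0, 0, -0.02, 0],
  [0, 0, -0.01, 0],
  [0, 0, 0, 0],
  [0, 0, 0, 0],
  [0, 0, 0, 0],
])

```text
t: 26.4
eef_pos: [578.8, 40.6, 19.8]
tcp_rot: [3.141, -0.001, 0.077]
ft_force: [-0.4, 1.1, 7.1]
opening: 0.431
grip_force: 30.0
```

Contact made. Next I release the ball, rise, and check.

Request:
carry_out([
  [0, 0, 0.01, 0],
  [0, 0, 0, 0],
  [0, 0, 0, 0],
  [0, 0, 0, 0],
  [0, 0, 0, 0],
], fingers=-0.3)

```text
t: 26.9
eef_pos: [578.4, 40.5, 19.5]
tcp_rot: [3.142, 0.0, 0.077]
ft_force: [-0.1, -0.5, 0.9]
opening: 0.651
grip_force: 0.0
```

Request:
carry_out([
  [0, 0, 0.1, 0],
  [0, 0, 0.4, 0],
  [0, 0, 0.7, 0],
  [0, 0, 0.8, 0],
  [0, 0, 0.8, 0],
])

```text
t: 27.4
eef_pos: [578.1, 40.6, 161.3]
tcp_rot: [3.142, 0.0, 0.077]
ft_force: [0.8, -0.2, 0.1]
opening: 0.645
grip_force: 0.0
```

Request:
carry_out([
  [-0.3, -0.2, 0.6, 0],
  [-0.6, -0.45, 0.6, 0],
  [-0.6, -0.45, 0, 0],
  [-0.6, -0.45, 0, 0],
  [-0.3, -0.25, 0, 0],
], fingers=-1)

```text
t: 27.9
eef_pos: [456.2, -50.3, 220.2]
tcp_rot: [3.141, -0.0, 0.077]
ft_force: [-0.5, -0.1, 0.1]
opening: 0.984
grip_force: 0.0
```

Run:
```python
from h import *
print(env.state()["eef_pos"].round(1))
im=save("wrist","w5")
for n,z in(("ball_red_center",35),("ball_blue_center",35),("tray_knob",90)):
  for r in env.look_for("wrist",n)[:2]:
    rc=(r["position"][0]*420,r["position"][1]*560);print(n,r["conf"],np.round(rc),atz("wrist",rc,z))
```

```text
[456.2 -50.3 220.2]
ball_red_center 0.56 [ 70. 365.] [ 594.9 -128.3   35. ]
ball_blue_center 0.81 [ 71. 205.] [582.1  44.1  35. ]
ball_blue_center 0.59 [228. 546.] [ 434.5 -388.7   35. ]
tray_knob 0.67 [135. 286.] [524.4 -46.9  90. ]
```

View pics/w5.png

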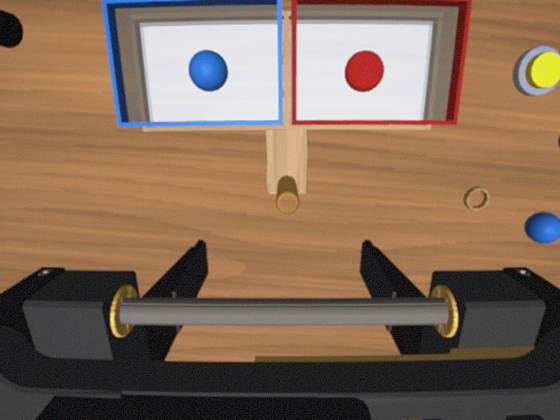

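Both balls rest in their canisters (blue at (70,207), red at (70,365)) and the knob top is at (202,287). I'll grip it again and push the tray home slowly.

Request:
carry_out([
  [0, -0.06, -0.3, 0],
  [0, 0, -0.8, 0],
  [0, 0, -0.8, 0],
  [0, 0, -0.7, 0],
  [0, 0, -0.4, 0],
])

```text
t: 28.6
eef_pos: [458.5, -51.6, 67.0]
tcp_rot: [-3.141, 0.002, 0.078]
ft_force: [0.2, -0.1, -0.7]
opening: 0.997
grip_force: 0.0
```

Request:
carry_out([
  [0, 0, -0.14, 0],
  [0, 0, 0, 0],
  [0, 0, 0, 0],
  [0, 0, 0, 0],
  [0, 0, 0, 0],
])

```text
t: 29.1
eef_pos: [458.9, -52.5, 63.5]
tcp_rot: [3.141, -0.002, 0.077]
ft_force: [-0.1, -0.7, 0.5]
opening: 1.001
grip_force: 0.0
```

Request:
carry_out([
  [0, 0, 0, 0],
  [0, 0, 0, 0],
  [0, 0, 0, 0],
  [0, 0, 0, 0],
  [0, 0, 0, 0],
], fingers=1)

```text
t: 29.6
eef_pos: [458.4, -52.5, 62.6]
tcp_rot: [3.142, 0.0, 0.077]
ft_force: [-0.6, 0.6, -0.6]
opening: 0.633
grip_force: 0.0
```

Request:
carry_out([
  [0, 0, 0, 0],
  [0, 0, 0, 0],
  [0, 0, 0, 0],
  [0, 0, 0, 0],
  [0, 0, 0, 0],
])

```text
t: 30.1
eef_pos: [459.2, -53.7, 62.6]
tcp_rot: [3.139, -0.002, 0.078]
ft_force: [0.9, -9.4, -4.2]
opening: 0.244
grip_force: 30.0
```

Request:
carry_out([
  [0.04, 0.003, 0, 0],
  [0.08, 0.006, 0, 0],
  [0.12, 0.01, 0, 0],
  [0.15, 0.012, 0, 0],
  [0.15, 0.012, 0, 0],
])

```text
t: 30.6
eef_pos: [485.9, -51.4, 62.6]
tcp_rot: [3.14, -0.0, 0.078]
ft_force: [-1.9, -12.9, -1.6]
opening: 0.249
grip_force: 30.0
```

Request:
carry_out([
  [0.15, 0.012, 0, 0],
  [0.15, 0.012, 0, 0],
  [0.15, 0.012, 0, 0],
  [0.15, 0.012, 0, 0],
  [0.15, 0.012, 0, 0],
])

```text
t: 31.1
eef_pos: [523.3, -48.3, 62.6]
tcp_rot: [3.14, -0.0, 0.077]
ft_force: [-0.3, -10.9, -0.0]
opening: 0.249
grip_force: 30.0
```

Request:
carry_out([
  [0.15, 0.012, 0, 0],
  [0.15, 0.012, 0, 0],
  [0.15, 0.012, 0, 0],
  [0.15, 0.012, 0, 0],
  [0.15, 0.012, 0, 0],
])

```text
t: 31.6
eef_pos: [560.7, -45.3, 62.6]
tcp_rot: [3.14, 0.0, 0.077]
ft_force: [-2.1, -7.7, 0.8]
opening: 0.247
grip_force: 30.0
```

Request:
carry_out([
  [0.15, 0.012, 0, 0],
  [0.15, 0.012, 0, 0],
  [0.15, 0.012, 0, 0],
  [0.12, 0.01, 0, 0],
  [0.08, 0.006, 0, 0],
])

```text
t: 32.1
eef_pos: [593.3, -42.5, 62.6]
tcp_rot: [3.141, -0.0, 0.077]
ft_force: [-0.7, -7.1, 2.9]
opening: 0.248
grip_force: 30.0
```

Request:
carry_out([
  [0.08, 0.006, 0, 0],
  [0.08, 0.006, 0, 0],
  [0.06, 0.005, 0, 0],
  [0.05, 0.004, 0, 0],
  [0, 0, 0, 0],
])

```text
t: 32.6
eef_pos: [606.9, -41.4, 62.6]
tcp_rot: [3.141, -0.001, 0.077]
ft_force: [0.9, -6.4, -0.2]
opening: 0.243
grip_force: 30.0
```

Request:
carry_out([
  [0.04, 0.003, 0, 0],
  [0.03, 0.002, 0, 0],
  [0, 0, 0, 0],
  [0, 0, 0, 0],
  [0, 0, 0, 0],
])

```text
t: 33.1
eef_pos: [607.9, -41.3, 62.5]
tcp_rot: [3.141, 0.004, 0.077]
ft_force: [-11.1, -8.5, 7.4]
opening: 0.246
grip_force: 30.0
```

Request:
carry_out([
  [0.04, 0.003, 0, 0],
  [0, 0, 0, 0],
  [0, 0, 0, 0],
  [0, 0, 0, 0],
  [0, 0, 0, 0],
])

```text
t: 33.6
eef_pos: [608.1, -41.3, 62.5]
tcp_rot: [3.142, 0.008, 0.078]
ft_force: [-20.1, -9.5, 14.5]
opening: 0.253
grip_force: 30.0
```

Request:
carry_out([
  [-0.02, -0.02, 0, 0],
  [0, 0, 0, 0],
  [0, 0, 0, 0],
  [0, 0, 0, 0],
  [0, 0, 0, 0],
], fingers=-1)

```text
t: 34.1
eef_pos: [611.0, -41.1, 62.5]
tcp_rot: [3.142, -0.0, 0.077]
ft_force: [1.0, -0.6, -1.3]
opening: 0.608
grip_force: 0.0
```

Request:
carry_out([
  [0, 0, 0, 0],
  [0, 0, 0, 0],
  [0, 0, 0, 0],
  [0, 0, 0.2, 0],
  [0, 0, 0.5, 0],
])

```text
t: 34.6
eef_pos: [610.0, -41.1, 96.9]
tcp_rot: [-3.141, 0.003, 0.077]
ft_force: [0.4, 0.1, 0.1]
opening: 0.984
grip_force: 0.0
```

Request:
carry_out([
  [0, 0, 0.8, 0],
  [-0.2, 0, 0.8, 0],
  [-0.6, 0, 0.8, 0],
  [-0.8, 0, 0, 0],
  [-0.8, 0, 0, 0],
])

```text
t: 35.1
eef_pos: [489.8, -41.2, 219.2]
tcp_rot: [3.141, -0.003, 0.077]
ft_force: [0.0, 0.1, -0.6]
opening: 1.002
grip_force: 0.0
```

Request:
carry_out([
  [-0.3, 0, 0, 0],
  [0, 0, 0, 0],
  [0, 0, 0, 0],
  [0, 0, 0, 0],
  [0, 0, 0, 0],
])

```text
t: 35.6
eef_pos: [476.7, -41.3, 217.4]
tcp_rot: [3.142, 0.0, 0.077]
ft_force: [-0.5, 0.5, -0.9]
opening: 1.003
grip_force: 0.0
```

Run:
```python
from h import *
a=save("wrist","w6");b=save("scene","s6")
o=np.zeros((430,800,3),np.uint8);o[:300,:400]=cv2.resize(a,(400,300));o[:420,400:]=cv2.resize(b[140:350,100:300],(400,420),interpolation=cv2.INTER_CUBIC)
cv2.imwrite("pics/fin.png",o[:,:,::-1])
print(env.state()["eef_pos"])
```

```text
[476.35526183 -41.23612708 217.27736245]
```

View pics/fin.png

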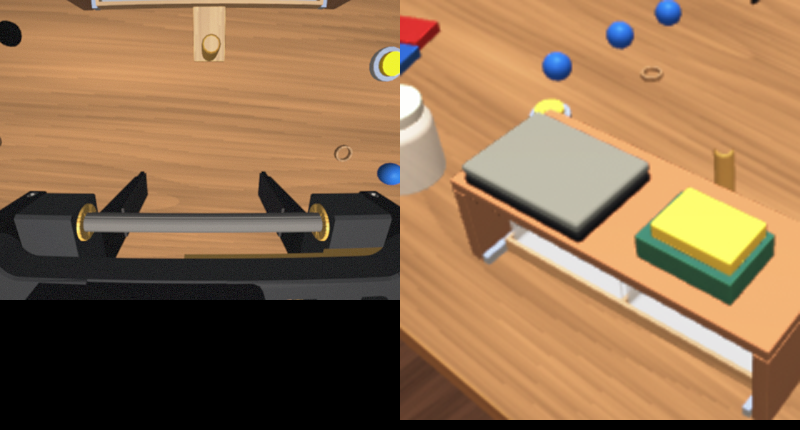

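The tray is home: the knob is back at its starting pixel of about (216,262) in the scene view. The gripper is clear, and the rook and buzzer are untouched.

```bash
python3 -c "
from cell import env
print(env.job_done())"
```

```text
the job is handed in; nothing more can be done
None
```

I handed the job in at about 36 s of the 72 s allowed. The red and blue balls are set down in their matching canisters, the tray is pushed back to its stop, and the rook and buzzer were not touched; the canisters were last seen upright just before the push home, since the board hides them now.

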